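# Load collars onto a washing skewer

### The arm

A 6-joint arm with a two-finger parallel gripper is mounted at the origin on the work surface. World frame = base frame: x ahead of the robot, y to its left, z up, the work surface at z = 0. Lengths are in m, angles in rad, forces in N, time in s.
With the tool pointing down it reaches from about 0.35 to 0.775 m from the base axis. Payload 7.3 kg.
Tool frame: the origin (TCP) lies on the centre line of the jaws, within the pads' length; the fingertips stand 17 mm ahead of it and the grasp point (between the pads) lies 2 mm behind it (robot.tcp_to_tips is the distance from the TCP to the fingertips, in m); z points along the fingers, y is the line along which they close (so a half turn about z gives the same grasp; the last joint's range is limited). The gripper opens to 92 mm and grips with 3 to 60 N. Pads are 19 mm wide; open, the fingers measure 130 mm over their backs; the gripper's body (75 mm by 190 mm) begins 47 mm behind the grasp point.
Start: joints at [-1.379, 0.342, 1.524, -0, 1.275, -0.146], TCP at [0.174, -0.495, 0.244] pointing down, gripper open.
Joint ranges: [-2.53, 2.53], [-0.77, 2.02], [0.04, 2.7], [-1, 4.14], [0.28, 2.66], [-3.11, 3.11]. Speed limits (rad/s): [2.57, 2.57, 3.14, 3.14, 3.14, 3.14].

### API

Orientations are given as [roll, pitch, yaw] about the fixed x, y, z axes, in that order (R = Rz(yaw) Ry(pitch) Rx(roll)).
In Python, from cell import robot gives the robot as it stands. The module is installed in compiled form; this text tells all that it offers.
- The arm moves only by the tool carry_out, never from a script. Its argument "commands" is a list of rows, each a list of 3 entries, a list of its own where there are three numbers: the shift along the tool's x, y, z in m, then the turn about the tool's z in rad, then the opening, from 0 (shut) to 1 (fully open). In form: [[[dx, dy, dz], yaw, claw], ...]. A call has 1 to 20 rows; each row shifts and turns the commanded pose from where the row before left it, along the tool's axes as they then stand; what a row does not reach is not made up. A row lasts 1/8 s, in which the tool goes at most 62.5 mm and 10.7 degrees, less where a joint would pass 70% of its speed; a pose out of reach is approached as far as the arm can. A call is refused whole if a number of a shift passes 0.0625 or a number of a turn 0.188, either way. A call with a gripper value outside its range is refused whole. The fingers move at their own pace and stop on an object; "newtons" is the grip in N (left out, the last holds). Time passes only in rows, so rows that do not move let the fingers close. It gives the time, the measured TCP pose, the force, the opening and the grip force at its end, in the units of the state.
- robot.observe(): the state, without advancing time (a new reading comes with each control period).
- robot.read_camera(name): name is "scene" or "top" or "wrist"; returns a dict with "pixels" (400x640x3 uint8, red, green, blue), "fx", "fy", "cx", "cy" (pixels), "view" (4x4, takes a point from world to camera coordinates); the wrist camera has in their place "T_tool_cam" (4x4, takes a point from camera to tool coordinates, whose origin is the TCP and whose axes are the flange's). Camera axes: x right, y up, looking along -z (the intrinsics and any distortion apply to the point x, -y, -z); pixel columns grow to the right and rows downward; lengths in m; the calibration is good to about 2 mm. A picture is of the moment at which its call begins: read the wrist's pose just before it. There is no depth.
- robot.hand_in(): hands the job in; it is judged then, once.
Trained networks look in a picture, given as the dict that the camera call returned (one of the last four; its "shot" number tells which), for a name from the list of things; names that differ only in an ending like _2 or _b are one class to them, and where a whole thing is asked for, a point or a joint stands for the part that bears it (a point fixed in the world has none). Each returns a list of dicts, best first, with "p" (0 to 1); they miss things now and then, are a little off and sometimes report something else, mostly with a low value. They report only what shows in the picture. A call takes as long as a camera call. They do not tell look-alikes from the thing itself.
- robot.find_in(picture, name): "at" ([column, row] in pixels, amid what is visible of it).
- robot.tip_of(picture, name): "at" ([column, row] in pixels: a listed point, or the origin of a listed thing).
The state is a dict: "time": time; "qpos": joint angles; "qvel": joint speeds; "joint_efforts": joint torques, N m; "tool_pos": TCP position; "tool_rot": TCP orientation; "contact_force": force on the tool from outside, world axes, zero at the start; "torque": the same for the moment, N m; "opening": finger opening in m; "grip_force": force on a finger pad.
Only numpy, scipy, OpenCV 4.12 (cv2) and the standard library are available. Lean on these libraries where they do the work, as an engineer would, in place of code of your own. Each camera call takes 0.05 s, during which the arm holds its last target. There are 200 camera calls.

### The job

Take the skewer off its yellow stand by the red handle, thread it through all three aluminium collars in the blue rack, and push on until its nose presses the sprung orange stop with about 10 newtons for a moment; the stop is clamped somewhere else each time, so feel for it and never ram the stop, the rack or a collar. Then lift the three collars out together on the skewer, lay the loaded skewer back in both forks of the stand, and let go. Drop no collar, and leave the other things on the bench where they are.

Things in the scene. Friction and masses are not known exactly. Their poses are not given: they have to be found in the camera images.
- skewer: Loading skewer, 238 mm long, 0.15 kg, lying level in the yellow stand's two forks. Origin: centre of its red handle, on the rod's axis; x runs along the rod to the nose, z up as it lies. Handle: box 56 mm long (x -28 to 28), 24 wide (y), 34 tall (z); grasp it from above across the 24 mm. Then a square steel neck 12 x 12 mm (x 28 to 51) and a flange 26 mm across (51 to 55).
- nose (a point): Rounded tip of the skewer, 210 mm from the handle's centre on the rod's axis; axes as the skewer's. Round rod 8 mm thick from the flange (x 55) to here. A brass bead 14 mm across on the rod (flat back at x 172, round front ends at 185) keeps threaded collars from sliding off; beyond it the bare nose.
- stand: Fixed stand: yellow foot plate 200 x 70 mm, 12 thick, with two steel forks open at the top, each 8 mm thick along x. Origin: on the table under the nose fork; x from neck fork to nose fork, z up. Neck fork at x -156 mm: flat-bottomed slot 16 mm wide for the square neck, flared lips to 29 mm above the rod's axis, 50 mm wide in all.
- seat (a point): Point in the nose fork (a V, 38 mm wide at its top, 14 mm above this point) where the rod's axis lies when the skewer is seated, 75 mm above the table; axes as the stand's. Seated, the handle's centre is at x about -195 mm from here and the nose at +15 mm, both level with it, rod along x; the forks leave about 6 mm of play either way along x.
- rack: Fixed blue comb rack, 70 mm wide. Origin: on the table under the middle collar; x is the threading direction, from the open end (x -42 mm, nothing before it) to the sprung stop; z up. Three collars stand on edge at x -22, 0, 22. Pairs of 3 mm posts at x -33, -11, 11, 33 rise to 70 mm and leave a 28 mm gap for the rod, open above.
- bores (a point): Middle of the line of bores, 62 mm above the table over the rack's origin; axes as the rack's; collar bores lie within about 1 mm of it. On this line, past the collars, is the orange round stop pad, 28 mm across, on a grey block clamped anywhere: its face is 82 to 106 mm along x from here, to be found by touch. Its spring takes 3 N per mm and gives 12 mm. Nose on it: the bead is past all collars.
- collar1: Aluminium collar, 44 mm outside, 18 mm bore, 16 mm long, about 50 g, at the start in the rack's slot at x = -22 mm with up to 1.5 mm of play. Origin: centre of the bore; x along the bore. Hung on the rod, its centre lies about 5 mm below the rod's axis.
- collar2: Aluminium collar, 44 mm outside, 18 mm bore, 16 mm long, about 50 g, at the start in the rack's slot at x = 0 mm with up to 1.5 mm of play. Origin: centre of the bore; x along the bore. Hung on the rod, its centre lies about 5 mm below the rod's axis.
- collar3: Aluminium collar, 44 mm outside, 18 mm bore, 16 mm long, about 50 g, at the start in the rack's slot at x = 22 mm with up to 1.5 mm of play. Origin: centre of the bore; x along the bore. Hung on the rod, its centre lies about 5 mm below the rod's axis.
- spare_sleeve: brass sleeve standing on end, 44 mm across, 30 mm tall; bystander. Origin: centre of its underside as it stands.
- grease_tin: small closed tin with a green band, 52 mm across, 55 mm tall; bystander. Origin: centre of its underside.
- wrench: steel wrench lying flat at the left; bystander. Origin: on its underside, x along its length.
- screwdriver: screwdriver lying at the right; bystander. Origin: on its underside, x along its length.
- spare_collar: dark steel collar lying flat, 44 mm across, 16 mm tall, not part of the job; bystander. Origin: centre of its underside.
- gauge_plug: plain steel plug standing on end, 28 mm across, 50 mm tall; bystander. Origin: centre of its underside.
Mind the look-alikes: they are no part of the job. Leave any turquoise look-alike of the collar3 alone.

How it is judged:
By the outcome, as a careful person would: the job done as asked, in the order asked, and still so for the second after the job is handed in, with the robot touching nothing.
It also fails if it takes over 69 s, if anything falls off the work surface, if the arm or the gripper's body presses on something with over 40 N, if the wrist force passes 120 N, or if a joint passes its speed limit or range.

## Working session

There is one attempt and no reset: what is moved stays moved. The work goes in short steps, Python scripts to look and compute and a tool call to move; the robot and the scene stay as the last step left them, time stands still between calls to the robot, and variables do not carry over. Pictures are saved under pics/ and viewed, at most 13 in all, crops included, and the job is handed in when it is done.

Besides the shell and the picture viewer there is one more tool, called after "Call:" as name(argument=value, ...) on one line, values as JSON. carry_out: Moves the arm, as the interface text tells. Its arguments: {"type":"object","properties":{"commands":{"type":"array"},"newtons":{"type":"number"}},"required":["commands"]}

```bash
mkdir -p pics
cat > h.py <<'E'
import numpy as np, cv2
from cell import robot
def ray(p,px):
    V=np.array(p["view"]); R,t=V[:3,:3],V[:3,3]
    d=np.array([(px[0]-p["cx"])/p["fx"],-(px[1]-p["cy"])/p["fy"],-1.0])
    return -R.T@t, R.T@d
def at_z(p,px,z):
    o,d=ray(p,px); return o+d*(z-o[2])/d[2]
def proj(p,X):
    V=np.array(p["view"]); c=V[:3,:3]@np.array(X)+V[:3,3]
    return [p["cx"]+p["fx"]*c[0]/-c[2], p["cy"]-p["fy"]*c[1]/-c[2]]
def tri(l):
    A=np.zeros((3,3));b=np.zeros(3)
    for p,px in l:
        o,d=ray(p,px);d=d/np.linalg.norm(d);M=np.eye(3)-np.outer(d,d);A+=M;b+=M@o
    return np.linalg.solve(A,b)
def save(p,n,box=None,s=1):
    im=cv2.cvtColor(p["pixels"],cv2.COLOR_RGB2BGR)
    if box: im=im[box[1]:box[3],box[0]:box[2]]
    cv2.imwrite("pics/"+n,cv2.resize(im,None,fx=s,fy=s,interpolation=cv2.INTER_CUBIC))
E
python3 - <<'E'
from h import *
np.set_printoptions(precision=4,suppress=True)
S=robot.read_camera("scene");T=robot.read_camera("top")
save(S,"s0.png");save(T,"t0.png")
print([k for k in T if k!="pixels"])
print(robot.observe())
Z=dict(skewer=.075,nose=.075,stand=0,seat=.075,rack=0,bores=.062,collar1=.062,collar2=.062,collar3=.062,spare_sleeve=0,grease_tin=0,spare_collar=0,gauge_plug=0)
for n,z in Z.items():
    a=robot.tip_of(S,n);b=robot.tip_of(T,n)
    print(n)
    for nm,p,l in(("S",S,a),("T",T,b)):
        for d in l[:3]: print("  ",nm,round(d["p"],2),np.round(d["at"],1),at_z(p,d["at"],z))
    if a and b: print("   tri",tri([(S,a[0]["at"]),(T,b[0]["at"])]))
E
```

```text
['fx', 'fy', 'cx', 'cy', 'view', 'shot']
{'time': 0.1, 'qpos': array([-1.379 ,  0.3426,  1.5249, -0.    ,  1.2754, -0.146 ]), 'qvel': array([ 0.0004, -0.0011, -0.0032,  0.0013, -0.0013,  0.0002]), 'joint_efforts': array([  0.0012, -43.2006, -24.4694,   0.0719,   0.0527,  -0.0001]), 'tool_pos': array([ 0.1739, -0.495 ,  0.2431]), 'tool_rot': array([-3.1403, -0.0002,  0.3378]), 'contact_force': array([0.2302, 0.4017, 0.4917]), 'torque': array([ 0.0156, -0.0024, -0.0713]), 'grip_force': 0.0, 'opening': 0.0918950621885968}
skewer
   S 0.9 [310.2 150.5] [ 0.4727 -0.1762  0.075 ]
   S 0.73 [343.8 256.2] [0.67   0.2011 0.075 ]
   S 0.67 [454.9 302.8] [0.563  0.4527 0.075 ]
   T 0.6 [383.1 255.4] [ 0.4746 -0.1785  0.075 ]
   tri [ 0.4735 -0.1775  0.0748]
nose
   S 0.58 [251.7 176.6] [ 0.6854 -0.1845  0.075 ]
   T 0.9 [380.5 185.1] [ 0.6843 -0.1764  0.075 ]
   tri [ 0.6859 -0.1778  0.0792]
stand
   S 0.64 [261.9 195.1] [ 0.6662 -0.1694  0.    ]
   S 0.45 [257.9 137.4] [ 0.511  -0.4246 -0.    ]
   T 0.94 [377.  197.4] [ 0.6578 -0.1744  0.    ]
   tri [ 0.6603 -0.1766 -0.0092]
seat
   S 0.88 [2
[... 1386 characters left out ...]
1853 0.062 ]
   tri [0.6354 0.2281 0.0768]
spare_sleeve
   S 0.46 [455.8 302.8] [0.5084 0.4369 0.    ]
   S 0.45 [343.7 199.6] [ 0.4826 -0.0001  0.    ]
   S 0.42 [254.2 177.7] [ 0.6405 -0.2511 -0.    ]
   T 0.46 [321.5 251.6] [0.4887 0.0031 0.    ]
   tri [ 0.4295  0.1977 -0.2   ]
grease_tin
   S 0.66 [299.  228.4] [0.6603 0.0083 0.    ]
   T 0.76 [317.6 199.6] [0.6527 0.0139 0.    ]
   tri [ 0.6564  0.0108 -0.0014]
spare_collar
   S 0.58 [220.4 163.6] [ 0.6893 -0.3786 -0.    ]
   T 0.72 [448.6 191.7] [ 0.6736 -0.4013  0.    ]
   tri [ 0.677  -0.4083 -0.0254]
gauge_plug
   S 0.66 [394.7 327.2] [0.673  0.3881 0.    ]
   T 0.6 [199.2 194.1] [0.6744 0.3909 0.    ]
   tri [0.6743 0.3895 0.0032]
```

```bash
ls pics
```

```text
s0.png
t0.png
```

View pics/s0.png

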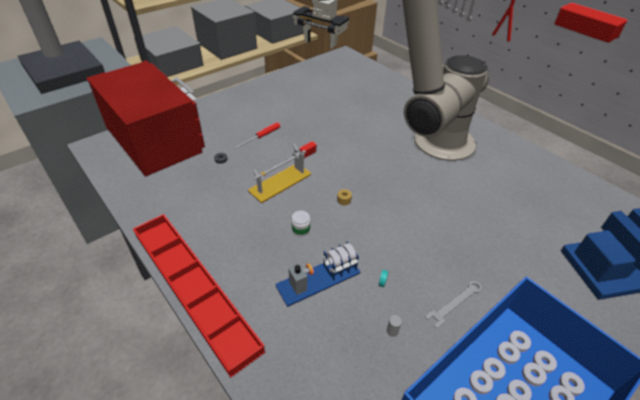

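View pics/t0.png

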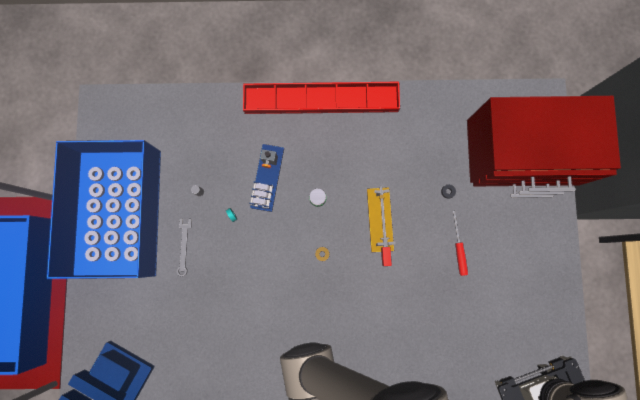

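The scene view shows the skewer in the yellow stand (red handle at 308,150, nose about 255,177). The rack is at (340,258), with the turquoise look-alike at (383,278). In the top view the handle is at (387,256), the nose at (381,187), and the three collars at (264,187), (262,195) and (260,203). The stop is at (266,160).

Things that could be mistaken for what I want:
- **Handle:** the screwdriver at top (461,258).
- **Collars:** the spare collar at (448,191), the sleeve at (322,254), the turquoise collar at (231,214) and the bin rings.

I choose the handle at (387,256), since it lies in the yellow stand. Next I'll go above it for a close look.

Call:
carry_out(commands=[[[0,0,0],0.165,1],[[0,0,0],0.165,1],[[0.04,-0.04,-0.011],0,1],[[0.04,-0.04,-0.011],0,1],[[0.04,-0.04,-0.011],0,1],[[0.04,-0.04,-0.011],0,1],[[0.04,-0.04,-0.011],0,1],[[0.04,-0.04,-0.011],0,1],[[0.04,-0.04,-0.011],0,1],[[0.04,-0.04,-0.011],0,1],[[0,0,0],0,1],[[0,0,0],0,1]])

```text
time: 2.9
tool_pos: [0.4911, -0.173, 0.3313]
tool_rot: [3.141, 0.001, 0.008]
contact_force: [0.5, 0.1, -0.1]
opening: 0.0921
grip_force: 0.0
```

```bash
cat >> h.py <<'E'
from scipy.spatial.transform import Rotation as Rn
def wrist():
    s=robot.observe(); p=robot.read_camera("wrist")
    M=np.eye(4);M[:3,:3]=Rn.from_euler("xyz",s["tool_rot"]).as_matrix();M[:3,3]=s["tool_pos"]
    p["view"]=np.linalg.inv(M@np.array(p["T_tool_cam"])); return p,s
E
python3 - <<'E'
from h import *
np.set_printoptions(precision=4,suppress=True)
p,s=wrist(); save(p,"w1.png"); print(s["tool_pos"],s["tool_rot"],p["T_tool_cam"],p["fx"])
for n,z in dict(skewer=.075,nose=.075,seat=.075,stand=0,bores=.062,rack=0).items():
    for d in robot.tip_of(p,n)[:2]: print(n,round(d["p"],2),np.round(d["at"],1),at_z(p,d["at"],z))
E
```

```text
[ 0.4911 -0.173   0.3313] [3.1414 0.001  0.0084] [[-0.0002  0.9647  0.2632  0.0714]
 [ 1.      0.0002  0.      0.0001]
 [-0.0001  0.2632 -0.9647 -0.1408]
 [ 0.      0.      0.      1.    ]] 279.28732142278017
skewer 0.65 [328.6 188. ] [ 0.4767 -0.1867  0.075 ]
skewer 0.65 [468.4 157.2] [ 0.5227 -0.3831  0.075 ]
nose 0.73 [321.1  27.8] [ 0.6825 -0.1738  0.075 ]
nose 0.3 [47.6 42.7] [0.6628 0.1743 0.075 ]
seat 0.88 [324.2  41.6] [ 0.667  -0.1779  0.075 ]
stand 0.57 [323.4  53.5] [ 0.6704 -0.1779 -0.    ]
bores 0.81 [49.7 41.1] [0.668  0.1824 0.062 ]
rack 0.66 [84.4 52.8] [ 0.6684  0.1871 -0.    ]
```

View pics/w1.png

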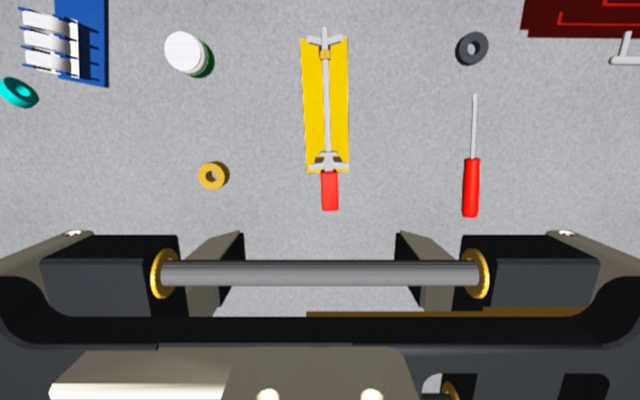

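The wrist view shows the handle at (330,190) in the yellow stand and the nose at (324,28), with the screwdriver apart at (470,190). That confirms the choice. Next I'll fit the axis by colour.

Run:
```python
from h import *
np.set_printoptions(precision=4,suppress=True)
p,s=wrist(); im=p["pixels"].astype(int); r,g,b=im[...,0],im[...,1],im[...,2]
red=(r>130)&(g<70)&(b<70); red[:,:290]=0; red[:,370:]=0; red[:150]=0; red[225:]=0
ys,xs=np.nonzero(red); print("red",xs.min(),xs.max(),ys.min(),ys.max(),len(xs))
for y in range(ys.min(),ys.max()+1,4):
    x=xs[ys==y]; print(y,x.min(),x.max(),at_z(p,[(x.min()+x.max())/2,y],.092), at_z(p,[x.min()-.5,y],.092)[1]-at_z(p,[x.max()+.5,y],.092)[1])
# rod between: grey on yellow, rows 65..148
P=[]
for y in range(64,148,4):
    row=im[y,305:348]; n=(row[:,2]>90); x=np.nonzero(n)[0]+305
    if len(x): P.append(at_z(p,[x.mean(),y],.075)); print(y,x.min(),x.max(),P[-1])
P=np.array(P); print(np.polyfit(P[:,0],P[:,1],1))
yel=((r>140)&(g>100)&(b<60)).astype(np.uint8); yel[:,:290]=0; yel[:,360:]=0;yel[190:]=0
c=cv2.convexHull(cv2.findNonZero(yel)); R=cv2.boxPoints(cv2.minAreaRect(c)); print([at_z(p,q,.012) for q in R])
```

```text
red 321 336 170 209 284
170 321 321 [ 0.5055 -0.1759  0.092 ] 0.0013678403257004756
174 321 336 [ 0.5001 -0.1862  0.092 ] 0.021968784432324584
178 321 336 [ 0.4945 -0.1863  0.092 ] 0.022052600276876305
182 321 336 [ 0.4889 -0.1864  0.092 ] 0.022137058123336245
186 321 336 [ 0.4833 -0.1865  0.092 ] 0.02222216537634944
190 321 336 [ 0.4776 -0.1866  0.092 ] 0.022307929554870765
194 322 336 [ 0.4719 -0.1873  0.092 ] 0.020994721246050924
198 322 336 [ 0.4661 -0.1874  0.092 ] 0.021076378565522025
202 322 336 [ 0.4603 -0.1875  0.092 ] 0.02115867356466042
206 322 336 [ 0.4544 -0.1876  0.092 ] 0.02124161374241415
64 321 347 [ 0.6413 -0.1853  0.075 ]
68 321 347 [ 0.6365 -0.1826  0.075 ]
72 321 347 [ 0.6317 -0.1855  0.075 ]
76 321 347 [ 0.6269 -0.1856  0.075 ]
80 322 347 [ 0.622  -0.1869  0.075 ]
84 322 347 [ 0.6171 -0.1841  0.075 ]
88 322 347 [ 0.6122 -0.1841  0.075 ]
92 322 347 [ 0.6072 -0.1842  0.075 ]
96 322 347 [ 0.6023 -0.1843  0.075 ]
100 322 347 [ 0.5972 -0.1843  0.075 ]
104 322 347 [ 0.5922 -0.1844  0.075 ]
108 323 347 [ 0.5871 -0.1856  0.075 ]
112 323 347 [ 0.5819 -0.1857  0.075 ]
116 323 347 [ 0.5767 -0.1858  0.075 ]
120 323 347 [ 0.5715 -0.1859  0.075 ]
124 323 347 [ 0.5663 -0.186   0.075 ]
128 323 347 [ 0.561 -0.186  0.075]
132 324 347 [ 0.5557 -0.1872  0.075 ]
136 324 347 [ 0.5503 -0.1873  0.075 ]
140 324 347 [ 0.5449 -0.1874  0.075 ]
144 324 347 [ 0.5395 -0.1876  0.075 ]
[ 0.0288 -0.2026]
[array([ 0.6888, -0.1437,  0.012 ]), array([ 0.6902, -0.2102,  0.012 ]), array([ 0.4925, -0.2199,  0.012 ]), array([ 0.4907, -0.145 ,  0.012 ])]
```

Call:
carry_out(commands=[[[0.017,0.002,0.03],-0.05,1],[[0.017,0.002,0.03],0,1],[[0.017,0.001,0.03],0,1],[[0.017,0,0.03],0,1],[[0,0,0],0,1],[[0,0,0],0,1]])

```text
time: 4.05
tool_pos: [0.5596, -0.1751, 0.2128]
tool_rot: [3.141, -0.001, 0.058]
contact_force: [-0.8, 0.2, 0.5]
opening: 0.0919
grip_force: 0.0
```

Run:
```python
from h import *
np.set_printoptions(precision=4,suppress=True)
p,s=wrist(); save(p,"w2.png"); print(s["tool_pos"],s["tool_rot"])
for n,z in dict(skewer=.075,nose=.075,seat=.075,stand=0).items():
    for d in robot.tip_of(p,n)[:2]: print(n,round(d["p"],2),np.round(d["at"],1),at_z(p,d["at"],z))
```

```text
[ 0.5596 -0.1751  0.2128] [ 3.1409 -0.0008  0.0576]
skewer 0.78 [326.4 273.5] [ 0.4747 -0.1881  0.075 ]
skewer 0.59 [497.2 229.1] [ 0.5373 -0.3657  0.075 ]
nose 0.71 [327.5  65.4] [ 0.6853 -0.1756  0.075 ]
nose 0.6 [330.2  86.9] [ 0.6673 -0.1793  0.075 ]
seat 0.97 [328.6  87.1] [ 0.667  -0.1778  0.075 ]
stand 0.8 [326.4  96.2] [ 0.6666 -0.1777  0.    ]
```

View pics/w2.png

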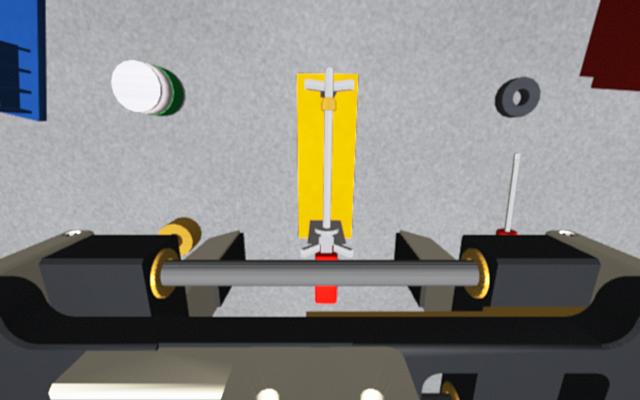

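The skewer now shows whole, running from the nose at (329,68) through the bead at (328,104) to the handle at (326,278). I'll fit the axis with sub-pixel edges.

Run:
```python
from h import *
np.set_printoptions(precision=4,suppress=True)
p,s=wrist(); im=p["pixels"].astype(float)
P=[]
for y in range(116,216,3):
    w=np.clip(im[y,305:350,2]-60,0,None); x=(w*np.arange(305,350)).sum()/w.sum(); P.append(at_z(p,[x,y],.075))
P=np.array(P); f=np.polyfit(P[:,0],P[:,1],1); print("rod",f,"y@.474",np.polyval(f,.474),"y@.684",np.polyval(f,.684),np.std(P[:,1]-np.polyval(f,P[:,0])))
r,g,b=im[...,0],im[...,1],im[...,2]
red=(r>110)&(g<80)&(b<80); red[:,:300]=0; red[:,352:]=0; red[:240]=0;red[310:]=0
ys,xs=np.nonzero(red)
for y in list(range(254,261,2))+list(range(286,304,3)):
    x=xs[ys==y]
    if len(x): print(y,x.min(),x.max(),at_z(p,[(x.min()+x.max())/2,y],.092))
print("red rows",ys.min(),ys.max(),at_z(p,[326.5,ys.min()],.092),at_z(p,[326.5,ys.max()+1],.092))
yel=((r>140)&(g>100)&(b<60)); 
Q=[]
for y in range(110,200,3):
    x=np.nonzero(yel[y,280:380])[0]+280; Q.append(at_z(p,[(x.min()+x.max())/2,y],.012))
Q=np.array(Q);f=np.polyfit(Q[:,0],Q[:,1],1);print("plate",f,np.polyval(f,.474),np.polyval(f,.684))
col=im[60:80,325:334].mean((1,2)); print("nosecol",col.round())
print([at_z(p,[329,y],.075) for y in (66,68,70)])
```

```text
rod [ 0.0488 -0.2102] y@.474 -0.18713326302581118 y@.684 -0.17689333583027878 6.56118539895716e-05
256 316 336 [ 0.5042 -0.1853  0.092 ]
258 316 336 [ 0.502  -0.1855  0.092 ]
260 316 336 [ 0.4997 -0.1856  0.092 ]
286 315 336 [ 0.4696 -0.187   0.092 ]
289 315 336 [ 0.466  -0.1872  0.092 ]
292 315 336 [ 0.4624 -0.1875  0.092 ]
295 315 336 [ 0.4588 -0.1877  0.092 ]
298 315 335 [ 0.4552 -0.1874  0.092 ]
301 316 335 [ 0.4515 -0.1881  0.092 ]
red rows 252 302 [ 0.5087 -0.1856  0.092 ] [ 0.4491 -0.1894  0.092 ]
plate [ 0.0494 -0.2106] -0.18713686936638577 -0.17675377386102425
nosecol [179. 178. 180. 182. 184. 184. 181. 185. 198. 205. 205. 207. 208. 207.
 206. 206. 207. 207. 207. 206.]
[array([ 0.6852, -0.177 ,  0.075 ]), array([ 0.6836, -0.1771,  0.075 ]), array([ 0.6819, -0.1772,  0.075 ])]
```

Call:
carry_out(commands=[[[0,0,0],0.1,1],[[0,0,0],0.1,1],[[-0.0065,-0.045,0],0,1],[[-0.0065,-0.045,0],0,1],[[-0.0065,-0.045,0],0,1],[[-0.0065,-0.045,0],0,1],[[-0.0065,-0.045,0],0,1],[[-0.0065,-0.045,0],0,1],[[-0.0065,-0.045,0],0,1],[[-0.0065,-0.045,0],0,1],[[0,0,0],0,1],[[0,0,0],0,1]])

```text
time: 5.85
tool_pos: [0.5591, 0.1885, 0.2119]
tool_rot: [3.141, -0.0, -0.142]
contact_force: [0.6, -0.1, 0.2]
opening: 0.0916
grip_force: 0.0
```

Run:
```python
from h import *
np.set_printoptions(precision=4,suppress=True)
p,s=wrist(); save(p,"w3.png",(120,0,520,300),2); print(s["tool_pos"],s["tool_rot"])
np.save("w3.npy",p["pixels"]);np.save("w3v.npy",p["view"]); print(p["fx"],p["fy"],p["cx"],p["cy"])
for n,z in dict(bores=.062,rack=0,collar1=.062).items():
    for d in robot.tip_of(p,n)[:4]: print(n,round(d["p"],2),np.round(d["at"],1),at_z(p,d["at"],z))
```

```text
[0.5591 0.1885 0.2119] [ 3.1411 -0.0003 -0.1418]
279.28732142278017 279.28732142278017 319.35944476139525 203.06542977939253
bores 0.88 [310.7  90.5] [0.6648 0.1818 0.062 ]
rack 0.7 [309.2  95.5] [0.667  0.1851 0.    ]
collar1 0.92 [305.3  93.1] [0.6632 0.1874 0.062 ]
collar1 0.81 [233.5 160.8] [0.6088 0.2711 0.062 ]
collar1 0.77 [308.4  64.6] [0.6878 0.1805 0.062 ]
collar1 0.76 [306.4 113.6] [0.6442 0.1892 0.062 ]
```

View pics/w3.png

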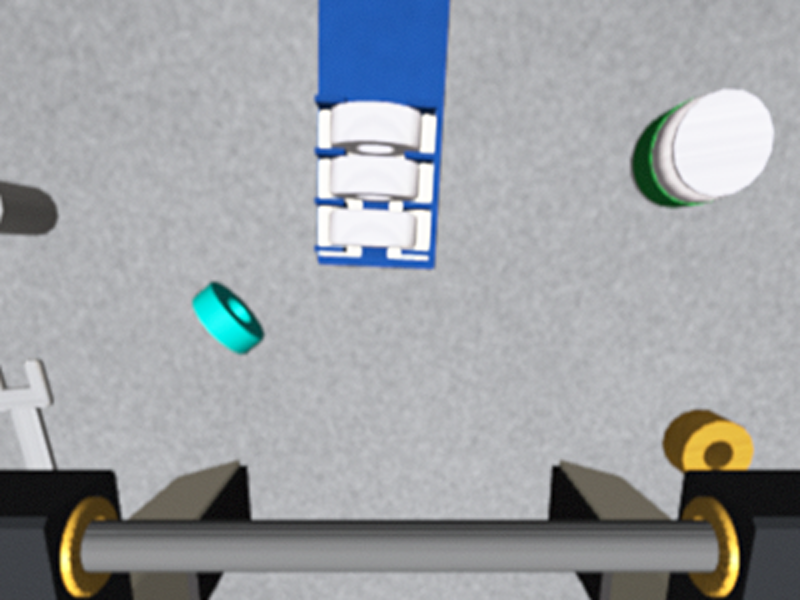

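The crop shows the rack with its three collars at crop (373,230), (375,175) and (376,125). The open end is at row 265 and the turquoise look-alike is off to the left. Now I'll fit the rack's line.

Run:
```python
from h import *
np.set_printoptions(precision=4,suppress=True)
p=dict(pixels=np.load("w3.npy"),view=np.load("w3v.npy"),fx=279.2873,fy=279.2873,cx=319.359,cy=203.065)
im=p["pixels"].astype(float);r,g,b=im[...,0],im[...,1],im[...,2]
blue=(b>90)&(b>r*1.7)
L=[];Rr=[]
for y in range(2,46,2):
    x=np.nonzero(blue[y,260:360])[0]+260; L.append([x.min()-.5,y]);Rr.append([x.max()+.5,y])
for z in (.0,.006,.01,.014):
    l=np.array([at_z(p,q,z) for q in L]);q=np.array([at_z(p,q,z) for q in Rr]);m=(l+q)/2
    f=np.polyfit(m[:,0],m[:,1],1)
    print("base z",z,"w",np.linalg.norm((l-q)[:,:2],axis=1).mean()*np.cos(f[0]),f,"y@.665",np.polyval(f,.665),np.polyfit(l[:,0],l[:,1],1)[0],np.polyfit(q[:,0],q[:,1],1)[0])
for y in list(range(54,70,3))+list(range(82,98,3))+list(range(106,122,3)):
    row=im[y,275:345].min(1); 
    print(y,''.join('%4d'%v for v in row[8:66:1]))
```

```text
base z 0.0 w 0.07059090182695175 [-0.1871  0.3107] y@.665 0.18628230888751357 -0.18244011829666965 -0.19162390427628478
base z 0.006 w 0.06938982846658047 [-0.1871  0.3104] y@.665 0.1860370544175191 -0.1824401182966707 -0.1916239042762848
base z 0.01 w 0.06858911289299965 [-0.1871  0.3103] y@.665 0.18587355143752288 -0.18244011829666845 -0.1916239042762847
base z 0.014 w 0.0677883973194188 [-0.1871  0.3101] y@.665 0.1857100484575266 -0.18244011829666995 -0.19162390427628537
54  103  92 105 173 220 240 247 248 246 247 246 246 246 245 245 246 245 246 246 246 246 246 246 246 247 246 246 246 246 246 245 245 245 246 247 247 248 247 248 249 250 240 205 162 113  68  34  14   8   7  12  15  13  16  22  27  31  39
57  253 247 211 208 230 239 244 245 245 246 245 245 245 246 246 246 247 246 246 245 244 244 244 243 243 243 244 245 245 246 246 246 246 246 245 245 244 245 245 245 245 246 243 239 233 225 198 142 145 194 211 185 144 122 120  69  32  40
60  251 241 208 214 232 239 244 246 246 246 246 246 246 245 243 242 242 242 242 241 241 242 240 241 240 241 241 241 242 241 242 243 243 244 245 246 2
[... 2932 characters left out ...]
23 220 231 238 244 246 247 247 246 245 244 242 242 241 242 242 241 242 242 242 242 244 243 243 243 242 241 242 241 242 241 243 245 246 247 246 245 245 244 240 234 226 201 175 207 253 252 249 249 250 243 123  21  45 111 174 182
118  246 224 223 232 238 245 247 246 244 243 242 242 243 244 245 245 246 246 246 246 246 246 246 246 246 246 246 246 245 244 244 243 242 242 242 243 245 246 246 245 239 231 218 193 171 214 253 252 249 249 249 238 104  21  62 128 173 178
121  249 238 227 216 221 227 232 232 231 230 231 235 235 235 236 237 239 242 244 246 248 246 247 248 248 249 249 249 249 248 247 246 245 243 242 241 241 242 243 243 236 223 204 178 171 230 252 251 249 249 248 214  86  25  73 140 180 182
```

Run:
```python
from h import *
np.set_printoptions(precision=4,suppress=True)
p=dict(pixels=np.load("w3.npy"),view=np.load("w3v.npy"),fx=279.2873,fy=279.2873,cx=319.359,cy=203.065)
A=np.array([at_z(p,q,.063) for q in ([307.4,65],[306.5,90],[306.0,115])]); print(A,np.polyfit(A[:,0],A[:,1],1))
im=p["pixels"].astype(float)
for c in (282,284,290,296,318,326,335): print(c,im[90:140,c].min(1).astype(int), im[124:138,c].astype(int)[:, [0,2]].tolist()[:0])
b=im[120:140,305:310].mean(1).astype(int); print(b.tolist())
print(at_z(p,[307,133],.0),at_z(p,[307,133],.008))
for yaw in(-.185,):
  for bx,by in((.665,.1835),):
    c,s=np.cos(yaw),np.sin(yaw)
    for u in(-42,-33,-30,-22,0,22,33):
      X=[bx+c*u/1e3,by+s*u/1e3]
      print(u,[np.round(proj(p,X+[z]),1) for z in(0,.008,.062,.070,.084)])
```

```text
[[0.6874 0.1815 0.063 ]
 [0.6657 0.1858 0.063 ]
 [0.6429 0.1898 0.063 ]] [-0.1859  0.3094]
282 [251 251 251 251 251 251 251 252 244 134  34  19 106 226 254 252 251 251
 251 252 251 251 251 251 251 251 251 251 251 251 251 252 243 129  55 156
 241 231 112  28  29  56 130 177 181 178 177 178 178 180] []
284 [233 231 231 233 233 235 240 247 240 129  35  16  93 214 251 249 238 227
 222 222 225 223 224 221 221 223 224 225 224 225 230 238 233 120  46 142
 238 232 114  24  28  57 129 177 181 176 179 182 185 181] []
290 [247 247 246 245 245 237 183 116  89  61  34  24  29  93 193 244 248 246
 246 246 246 246 246 246 246 247 247 247 246 245 244 232 188 137  57 109
 221 236 135  38  30  44  98 156 180 183 184 181 180 182] []
296 [241 242 244 246 247 240 176 106 107 177 242 252 251 249 245 241 244 246
 246 247 247 246 246 243 243 242 242 243 244 246 246 235 224 236 249 250
 249 245 164  56  29  36  75 136 176 181 183 183 184 182] []
318 [244 243 242 242 242 244 239 189 114 102 173 242 254 252 251 246 240 244
 246 245 245 245 245 246 246 247 246 244 243 242 242 241 229 225 242 252
 253 252 247 16
[... 973 characters left out ...]
.9, 125.9]), array([309.6, 125.9]), array([307.9, 125.7]), array([307.5, 125.7]), array([306.9, 125.6])]
-30 [array([309.9, 123.4]), array([309.7, 123.3]), array([308. , 122.6]), array([307.6, 122.5]), array([307. , 122.2])]
-22 [array([310.2, 116.5]), array([310. , 116.2]), array([308.2, 114.2]), array([307.9, 113.9]), array([307.3, 113.2])]
0 [array([310.8,  97.1]), array([310.6,  96.4]), array([309. ,  90.5]), array([308.7,  89.4]), array([308.1,  87.4])]
22 [array([311.5,  77. ]), array([311.3,  75.8]), array([309.7,  65.8]), array([309.4,  63.9]), array([308.9,  60.5])]
33 [array([311.8,  66.7]), array([311.6,  65.2]), array([310.1,  53. ]), array([309.8,  50.8]), array([309.3,  46.5])]
```

Call:
carry_out(commands=[[[0,0,0],-0.0955,1],[[0,0,0],-0.0955,1],[[-0.0114,0.0412,0],0,0.7],[[-0.0114,0.0412,0],0,0.7],[[-0.0114,0.0412,0],0,0.7],[[-0.0114,0.0412,0],0,0.7],[[-0.0114,0.0412,0],0,0.7],[[-0.0114,0.0412,0],0,0.7],[[-0.0114,0.0412,0],0,0.7],[[-0.0114,0.0412,0],0,0.7],[[-0.0114,0.0412,0.01],0,0.7],[[0,0,0.025],0,0.7],[[0,0,0.025],0,0.7],[[0,0,0],0,0.7],[[0,0,0],0,0.7]])

```text
time: 7.92
tool_pos: [0.4751, -0.1869, 0.1527]
tool_rot: [3.141, -0.001, 0.048]
contact_force: [0.0, 0.4, 0.1]
opening: 0.0645
grip_force: 0.0
```

Run:
```python
from h import *
np.set_printoptions(precision=4,suppress=True)
p,s=wrist(); save(p,"w4.png"); print(s["tool_pos"],s["tool_rot"])
im=p["pixels"].astype(float);r,g,b=im[...,0],im[...,1],im[...,2]
red=(r>110)&(g<80)&(b<80)
ys,xs=np.nonzero(red[:, 250:390]); 
for y in range(ys.min(),ys.max()+1,8):
    x=xs[ys==y]+250
    if len(x): print(y,x.min(),x.max(),at_z(p,[(x.min()+x.max())/2,y],.092))
```

```text
[ 0.4751 -0.1869  0.1527] [ 3.1407 -0.0012  0.0483]
182 307 331 [ 0.5075 -0.1853  0.092 ]
190 304 334 [ 0.5015 -0.1856  0.092 ]
198 304 334 [ 0.4955 -0.1859  0.092 ]
206 304 334 [ 0.4893 -0.1862  0.092 ]
214 304 334 [ 0.483  -0.1865  0.092 ]
222 305 334 [ 0.4767 -0.1872  0.092 ]
230 305 333 [ 0.4702 -0.1871  0.092 ]
238 305 333 [ 0.4636 -0.1874  0.092 ]
246 305 333 [ 0.4569 -0.1877  0.092 ]
254 306 332 [ 0.4501 -0.1881  0.092 ]
```

View pics/w4.png

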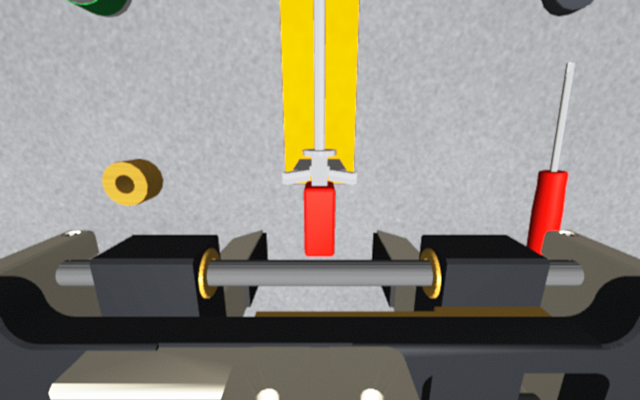

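The handle lies centred between the jaws, spanning x 0.449 to 0.506, and matches the fit. I'll descend and grip.

Call:
carry_out(commands=[[[0.002,0,0.025],0,0.7],[[0,0,0.025],0,0.7],[[0,0,0.02],0,0.7],[[0,0,0.0097],0,0.7],[[0,0,0],0,0.7],[[0,0,0],0,0],[[0,0,0],0,0],[[0,0,0],0,0],[[0,0,0],0,0],[[0,0,0],0,0]], newtons=60)

```text
time: 9.22
tool_pos: [0.4768, -0.1864, 0.0721]
tool_rot: [3.141, -0.0, 0.049]
contact_force: [-0.4, 0.2, 1.3]
opening: 0.0238
grip_force: 60.0
```

```bash
cat >> h.py <<'E'
def nosepix(p):
    "rod centroid columns on rows with strong rod, in tool frame view"
    return [(round(d["p"],2),np.round(d["at"],1)) for n in ("nose",) for d in robot.tip_of(p,n)[:2]]
E
python3 - <<'E'
from h import *
p,s=wrist(); save(p,"w5.png"); np.save("w5.npy",p["pixels"]); print(s["contact_force"],nosepix(p))
E
```

```text
[-0.43557147  0.19226617  1.31698725] []
```

Call:
carry_out(commands=[[[0,0,-0.005],0,0],[[0,0,-0.015],0,0],[[0,0,-0.02],0,0],[[0,0,-0.03],0,0],[[0,0,-0.03],0,0],[[0,0,0],0,0],[[0,0,0],0,0]])

```text
time: 10.2
tool_pos: [0.4763, -0.1861, 0.1716]
tool_rot: [-3.141, 0.001, 0.049]
contact_force: [0.3, 0.0, -2.5]
opening: 0.0237
grip_force: 60.0
```

Run:
```python
from h import *
p,s=wrist(); np.save("w6.npy",p["pixels"]); print(s["tool_pos"],s["tool_rot"],s["contact_force"],s["grip_force"],nosepix(p))
a=np.load("w5.npy");b=p["pixels"]
o=np.vstack([a[:240,220:420],np.zeros((6,200,3),np.uint8),b[:240,220:420]])
o=np.hstack([a[:240,220:420],b[:240,220:420]])
cv2.imwrite("pics/w56.png",cv2.resize(o[...,::-1],None,fx=2,fy=2))
```

```text
[ 0.47630492 -0.18605622  0.17164517] [-3.14125316e+00  6.74149698e-04  4.88350509e-02] [ 0.27366457  0.01725007 -2.50916055] 59.99664902687073 []
```

View pics/w56.png

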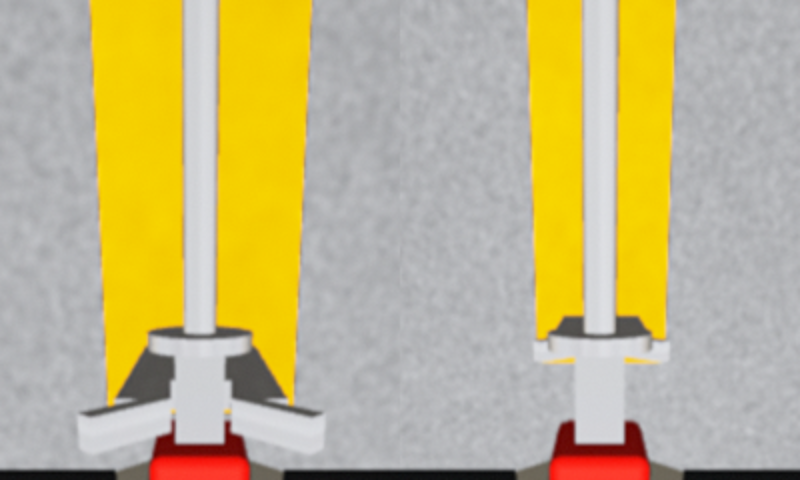

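Left is seated and right is lifted. The rod stayed aligned with the gripper: the flange barely moved, at row about 344 against 346. I'll check the droop numerically from the rod's taper.

Run:
```python
from h import *
for n in("w5","w6"):
    im=np.load(n+".npy").astype(float); W=[];C=[];Y=range(2,150,2)
    for y in Y:
        # edges by half level between rod grey (min chan b) & yellow (b~0)
        v=im[y,300:340,2]; hi=np.median(v[16:24]); lo=min(v[5:10].min(),v[30:35].min()); h=(hi+lo)/2
        i=np.nonzero(v>h)[0]; i0=[k for k in range(10,20) if v[k]>h][0]; i1=[k for k in range(34,20,-1) if v[k]>h][0]
        a=i0-(v[i0]-h)/(v[i0]-v[i0-1]); b=i1+(v[i1]-h)/(v[i1]-v[i1+1]); W.append(b-a);C.append(300+(a+b)/2)
    print(n,np.polyval(np.polyfit(Y,W,1),[0,75,150]),np.polyval(np.polyfit(Y,C,1),[0,75,150]))
    p=im[:,310:330].mean(1); 
    g=im[150:200,318:322].mean((1,2)); print(np.round(g).astype(int).tolist())
```

```text
w5 [18.21214276 17.17528749 16.13843221] [319.85897249 319.67653108 319.49408968]
[217, 216, 217, 217, 217, 217, 217, 216, 216, 217, 217, 216, 217, 217, 219, 217, 193, 132, 92, 143, 200, 218, 219, 217, 217, 218, 217, 217, 214, 209, 209, 208, 209, 208, 209, 208, 208, 209, 208, 209, 209, 208, 208, 209, 208, 208, 209, 208, 209, 209]
w6 [18.3822817  17.20442963 16.02657755] [319.53161184 319.47456861 319.41752538]
[220, 220, 220, 219, 220, 220, 220, 220, 220, 219, 220, 220, 220, 220, 221, 220, 197, 134, 93, 146, 204, 221, 222, 221, 220, 221, 220, 221, 217, 212, 211, 212, 212, 211, 212, 212, 212, 211, 212, 212, 212, 212, 211, 212, 211, 211, 212, 211, 211, 212]
```

Call:
carry_out(commands=[[[0,0,0],0.078,0],[[0,0,0],0.078,0],[[0,0,0],0.077,0],[[-0.0127,-0.0333,0],0,0],[[-0.0127,-0.0333,0],0,0],[[-0.0127,-0.0333,0],0,0],[[-0.0127,-0.0333,0],0,0],[[-0.0127,-0.0333,0],0,0],[[-0.0127,-0.0333,0],0,0],[[-0.0127,-0.0333,0],0,0],[[-0.0127,-0.0333,0],0,0],[[-0.0127,-0.0333,0],0,0],[[-0.0127,-0.0333,0],0,0],[[-0.0127,-0.0333,0],0,0],[[-0.0127,-0.0333,0],0,0],[[0,0,0],0,0],[[0,0,0],0,0]])

```text
time: 12.42
tool_pos: [0.3998, 0.234, 0.1713]
tool_rot: [3.14, 0.001, -0.184]
contact_force: [-0.4, 0.3, -1.3]
opening: 0.0235
grip_force: 60.0
```

```bash
cat >> h.py <<'E'
BO=np.array([.6655,.1856]);YW=-.184
def rackframe(s=None):
    s=s or robot.observe(); d=s["tool_pos"][:2]-BO; c,q=np.cos(YW),np.sin(YW)
    f=s["contact_force"]
    print("t %.2f handle u %.1f lat(left) %.2f mm z %.1f yaw err %.4f"%(s["time"],1e3*(d@[c,q]),1e3*(d@[-q,c]),1e3*s["tool_pos"][2],s["tool_rot"][2]-YW),
      "F u %.1f lat %.1f z %.1f"%(f[:2]@[c,q],f[:2]@[-q,c],f[2]),"T",np.round(s["torque"],2),"rot",np.round(s["tool_rot"][:2],4))
E
python3 - <<'E'
from h import *
rackframe()
S=robot.read_camera("scene"); print(nosepix(S)); T=robot.read_camera("top"); print(nosepix(T)); print([robot.tip_of(x,"bores")[0]["at"] for x in(S,T)])
s=robot.observe(); c,q=np.cos(s["tool_rot"][2]),np.sin(s["tool_rot"][2])
N=s["tool_pos"]+[.21*c,.21*q,.0029]; print(N,proj(S,N),proj(T,N))
E
```

```text
t 12.43 handle u -270.1 lat(left) -1.05 mm z 171.3 yaw err 0.0003 F u -0.5 lat 0.2 z -1.3 T [ 0.05  0.07 -0.01] rot [3.1403e+00 1.3000e-03]
[(0.92, array([363.9, 215.1]))]
[(0.53, array([251.3, 209.3]))]
[[340.9, 254.6], [262.9, 196.0]]
[0.6067513  0.19511376 0.17488648] [np.float64(364.85724846171644), np.float64(214.96031198755855)] [np.float64(251.11286018202205), np.float64(208.11393814706776)]
```

Call:
carry_out(commands=[[[0,-0.001,0.025],0,0],[[0,0,0.03],0,0],[[0,0,0.03],0,0],[[0,0,0.018],0,0],[[0,0,0.0092],0,0],[[0,0,0],0,0],[[0,0,0],0,0]])

```text
time: 13.6
tool_pos: [0.4009, 0.2356, 0.0605]
tool_rot: [-3.141, -0.001, -0.184]
contact_force: [-0.4, -0.0, -1.1]
opening: 0.0237
grip_force: 60.0
```

Run:
```python
from h import *
rackframe()
p,s=wrist(); T=robot.read_camera("top"); S=robot.read_camera("scene")
def up(p,box,s): return cv2.resize(p["pixels"][box[1]:box[3],box[0]:box[2]],None,fx=s,fy=s,interpolation=cv2.INTER_CUBIC)
o=np.hstack([up(p,(200,0,440,200),1.65),up(S,(300,210,400,310),3.3)]); o=np.hstack([o]); cv2.imwrite("pics/w7.png",o[...,::-1]); print(o.shape)
print(nosepix(S))
```

```text
t 13.60 handle u -269.3 lat(left) 0.71 mm z 60.5 yaw err -0.0003 F u -0.4 lat -0.1 z -1.1 T [ 0.07  0.1  -0.02] rot [-3.1409e+00 -1.3000e-03]
(330, 726, 3)
[(0.74, array([364.9, 245.4]))]
```

View pics/w7.png

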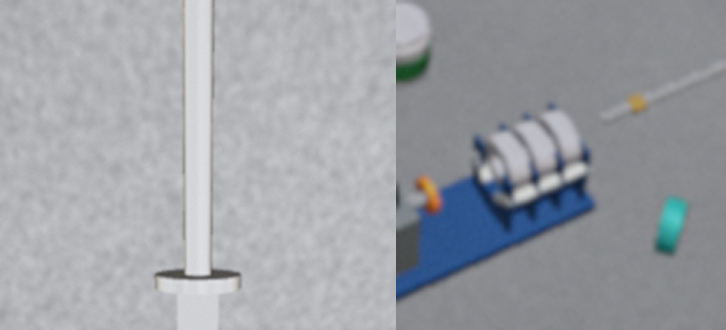

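The left half shows the rod straight along the tool. The right half shows the nose at (603,118) pointing at the collar row centred near (565,140), with the stop pad at (428,195). I'll advance slowly into the first bore.

Call:
carry_out(commands=[[[0.01,0,0],0,0],[[0.01,0,0],0,0],[[0.008,0,0],0,0],[[0.005,0,0],0,0],[[0,0,0],0,0]])

```text
time: 14.42
tool_pos: [0.4331, 0.2292, 0.0597]
tool_rot: [3.141, 0.0, -0.185]
contact_force: [-0.2, 0.3, -1.6]
opening: 0.0236
grip_force: 60.0
```

Run:
```python
from h import *
rackframe()
```

```text
t 14.43 handle u -236.5 lat(left) 0.38 mm z 59.7 yaw err -0.0006 F u -0.2 lat 0.2 z -1.6 T [0.06 0.15 0.02] rot [3.1415 0.    ]
```

Call:
carry_out(commands=[[[0.004,0,0],0,0],[[0.004,0,0],0,0],[[0.004,0,0],0,0],[[0.003,0,0],0,0],[[0,0,0],0,0]])

```text
time: 15.05
tool_pos: [0.4477, 0.2266, 0.0598]
tool_rot: [-3.142, -0.0, -0.184]
contact_force: [-0.1, 0.0, -1.6]
opening: 0.0236
grip_force: 60.0
```

Run:
```python
from h import *
rackframe()
```

```text
t 15.05 handle u -221.6 lat(left) 0.45 mm z 59.8 yaw err -0.0004 F u -0.1 lat 0.0 z -1.6 T [ 0.07  0.13 -0.02] rot [-3.1416e+00 -2.0000e-04]
```

Call:
carry_out(commands=[[[0,0,0.0015],0,0],[[0,0,0.0015],0,0],[[0,0,0],0,0]])

```text
time: 15.42
tool_pos: [0.4473, 0.2266, 0.0566]
tool_rot: [3.141, 0.0, -0.184]
contact_force: [0.4, 0.1, -1.4]
opening: 0.0236
grip_force: 60.0
```

Run:
```python
from h import *
rackframe()
```

```text
t 15.43 handle u -222.0 lat(left) 0.39 mm z 56.6 yaw err -0.0001 F u 0.4 lat 0.1 z -1.4 T [0.07 0.1  0.01] rot [3.1413e+00 4.0000e-04]
```

Call:
carry_out(commands=[[[0,0,0.001],0,0],[[0,0,0],0,0]])

```text
time: 15.68
tool_pos: [0.4475, 0.2266, 0.0557]
tool_rot: [3.141, 0.0, -0.184]
contact_force: [0.3, 0.3, -1.1]
opening: 0.0235
grip_force: 60.0
```

Run:
```python
from h import *
rackframe()
```

```text
t 15.68 handle u -221.9 lat(left) 0.44 mm z 55.7 yaw err -0.0002 F u 0.3 lat 0.3 z -1.1 T [0.01 0.1  0.01] rot [3.1415e+00 1.0000e-04]
```

Call:
carry_out(commands=[[[0,0,0.001],0,0],[[0,0,0],0,0]])

```text
time: 15.92
tool_pos: [0.4475, 0.2266, 0.0547]
tool_rot: [3.141, 0.0, -0.184]
contact_force: [0.3, 0.0, -0.7]
opening: 0.0238
grip_force: 60.0
```

Run:
```python
from h import *
rackframe()
```

```text
t 15.93 handle u -221.8 lat(left) 0.43 mm z 54.7 yaw err -0.0002 F u 0.3 lat 0.1 z -0.7 T [0.07 0.1  0.03] rot [3.1415e+00 1.0000e-04]
```

Call:
carry_out(commands=[[[0,0,0.001],0,0],[[0,0,0],0,0]])

```text
time: 16.18
tool_pos: [0.4476, 0.2267, 0.0538]
tool_rot: [3.142, -0.0, -0.184]
contact_force: [0.4, -0.5, -1.5]
opening: 0.0237
grip_force: 60.0
```

Run:
```python
from h import *
rackframe()
```

```text
t 16.18 handle u -221.7 lat(left) 0.50 mm z 53.8 yaw err -0.0001 F u 0.5 lat -0.4 z -1.5 T [0.11 0.02 0.02] rot [ 3.1416e+00 -2.0000e-04]
```

Call:
carry_out(commands=[[[0,0,0.001],0,0],[[0,0,0],0,0]])

```text
time: 16.42
tool_pos: [0.4476, 0.2267, 0.0529]
tool_rot: [-3.142, -0.0, -0.184]
contact_force: [-2.2, -0.3, 1.6]
opening: 0.0237
grip_force: 60.0
```

Run:
```python
from h import *
rackframe()
```

```text
t 16.43 handle u -221.7 lat(left) 0.50 mm z 52.9 yaw err -0.0001 F u -2.1 lat -0.7 z 1.6 T [-0.01 -0.18 -0.08] rot [-3.1415e+00 -5.0000e-04]
```

Contact came at TCP z of about 53.7 mm, so the bore centre line is at about 58.7 mm. I'll raise to it and go on.

Call:
carry_out(commands=[[[0,0,-0.003],0,0],[[0,0,-0.0028],0,0],[[0,0,0],0,0],[[0.003,0,0],0,0],[[0.003,0,0],0,0],[[0.003,0,0],0,0],[[0,0,0],0,0]])

```text
time: 17.3
tool_pos: [0.4566, 0.2249, 0.0585]
tool_rot: [3.142, -0.0, -0.184]
contact_force: [-0.5, -0.8, -2.0]
opening: 0.0239
grip_force: 60.0
```

Run:
```python
from h import *
rackframe()
```

```text
t 17.30 handle u -212.5 lat(left) 0.42 mm z 58.5 yaw err -0.0004 F u -0.3 lat -0.9 z -2.0 T [0.09 0.18 0.03] rot [ 3.1415e+00 -1.0000e-04]
```

Call:
carry_out(commands=[[[0.003,0,0],0,0],[[0.003,0,0],0,0],[[0.003,0,0],0,0],[[0,0,0],0,0]])

```text
time: 17.8
tool_pos: [0.4655, 0.2233, 0.0586]
tool_rot: [-3.142, -0.0, -0.184]
contact_force: [0.6, -0.2, -1.5]
opening: 0.0237
grip_force: 60.0
```

Run:
```python
from h import *
rackframe()
```

```text
t 17.80 handle u -203.5 lat(left) 0.46 mm z 58.6 yaw err -0.0004 F u 0.6 lat -0.1 z -1.5 T [0.06 0.17 0.01] rot [-3.1416e+00 -2.0000e-04]
```

Call:
carry_out(commands=[[[0.003,0,0],0,0],[[0.004,0,0],0,0],[[0.004,0,0],0,0],[[0,0,0],0,0]])

```text
time: 18.3
tool_pos: [0.4764, 0.2213, 0.0586]
tool_rot: [-3.142, -0.0, -0.184]
contact_force: [-0.1, 0.5, -0.8]
opening: 0.0238
grip_force: 60.0
```

Call:
carry_out(commands=[[[0.004,0,0],0,0],[[0.004,0,0],0,0],[[0.004,0,0],0,0],[[0,0,0],0,0]])

```text
time: 18.8
tool_pos: [0.4882, 0.219, 0.0585]
tool_rot: [3.142, -0.0, -0.184]
contact_force: [0.1, 0.2, -1.8]
opening: 0.0237
grip_force: 60.0
```

Run:
```python
from h import *
rackframe()
```

```text
t 18.80 handle u -180.5 lat(left) 0.43 mm z 58.5 yaw err -0.0005 F u 0.0 lat 0.2 z -1.8 T [ 0.05  0.13 -0.  ] rot [ 3.1416e+00 -2.0000e-04]
```

Call:
carry_out(commands=[[[0.004,0,0],0,0],[[0.004,0,0],0,0],[[0.004,0,0],0,0],[[0,0,0],0,0]])

```text
time: 19.3
tool_pos: [0.5, 0.2168, 0.0586]
tool_rot: [3.142, -0.0, -0.184]
contact_force: [1.2, 0.5, -1.4]
opening: 0.0236
grip_force: 60.0
```

Call:
carry_out(commands=[[[0.004,0,0],0,0],[[0.004,0,0],0,0],[[0.004,0,0],0,0],[[0,0,0],0,0]])

```text
time: 19.8
tool_pos: [0.5118, 0.2147, 0.0586]
tool_rot: [-3.142, -0.0, -0.184]
contact_force: [0.0, 0.3, -2.1]
opening: 0.0236
grip_force: 60.0
```

Call:
carry_out(commands=[[[0.004,0,0],0,0],[[0.004,0,0],0,0],[[0.004,0,0],0,0],[[0.003,0,0],0,0],[[0.003,0,0],0,0],[[0,0,0],0,0]])

```text
time: 20.55
tool_pos: [0.5293, 0.2114, 0.0586]
tool_rot: [3.142, -0.0, -0.184]
contact_force: [-0.9, -0.2, -2.2]
opening: 0.0236
grip_force: 60.0
```

Run:
```python
from h import *
rackframe()
S=robot.read_camera("scene"); save(S,"s2.png",(270,220,400,310),5)
```

```text
t 20.55 handle u -138.6 lat(left) 0.41 mm z 58.6 yaw err -0.0004 F u -0.9 lat -0.4 z -2.2 T [ 0.02  0.1  -0.01] rot [ 3.1415e+00 -2.0000e-04]
```

View pics/s2.png

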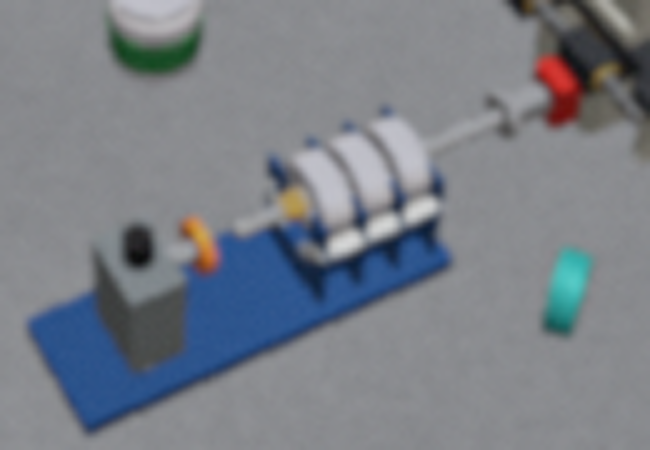

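The view shows the bead out past all three collars at (293,203), the nose at (240,225) and the orange pad about 15 mm ahead at (200,245). Now I'll feel for it.

Call:
carry_out(commands=[[[0.003,0,0],0,0],[[0.003,0,0],0,0],[[0.002,0,0],0,0],[[0,0,0],0,0]])

```text
time: 21.1
tool_pos: [0.5372, 0.2099, 0.0586]
tool_rot: [3.142, -0.0, -0.184]
contact_force: [-0.7, -0.5, -1.9]
opening: 0.0238
grip_force: 60.0
```

Call:
carry_out(commands=[[[0.002,0,0],0,0],[[0,0,0],0,0]])

```text
time: 21.35
tool_pos: [0.5391, 0.2096, 0.0586]
tool_rot: [3.142, -0.0, -0.184]
contact_force: [0.4, 0.0, -1.5]
opening: 0.0235
grip_force: 60.0
```

Call:
carry_out(commands=[[[0.002,0,0],0,0],[[0,0,0],0,0]])

```text
time: 21.6
tool_pos: [0.5411, 0.2092, 0.0586]
tool_rot: [3.142, -0.0, -0.184]
contact_force: [-0.1, 0.0, -1.4]
opening: 0.0237
grip_force: 60.0
```

Call:
carry_out(commands=[[[0.002,0,0],0,0],[[0,0,0],0,0]])

```text
time: 21.85
tool_pos: [0.5431, 0.2088, 0.0586]
tool_rot: [-3.142, -0.0, -0.184]
contact_force: [-0.9, -0.1, -1.0]
opening: 0.0237
grip_force: 60.0
```

Call:
carry_out(commands=[[[0.0015,0,0],0,0],[[0,0,0],0,0]])

```text
time: 22.1
tool_pos: [0.5444, 0.2086, 0.0586]
tool_rot: [3.142, -0.0, -0.184]
contact_force: [0.1, 0.4, -1.8]
opening: 0.0238
grip_force: 60.0
```

Call:
carry_out(commands=[[[0.001,0,0],0,0],[[0,0,0],0,0]])

```text
time: 22.35
tool_pos: [0.5454, 0.2084, 0.0586]
tool_rot: [3.142, -0.0, -0.184]
contact_force: [-0.0, 0.5, -2.5]
opening: 0.0237
grip_force: 60.0
```

Call:
carry_out(commands=[[[0.001,0,0],0,0],[[0,0,0],0,0]])

```text
time: 22.6
tool_pos: [0.5462, 0.2082, 0.0585]
tool_rot: [3.141, 0.0, -0.184]
contact_force: [-1.3, -0.2, -1.6]
opening: 0.0232
grip_force: 60.0
```

Call:
carry_out(commands=[[[0.001,0,0],0,0],[[0,0,0],0,0]])

```text
time: 22.85
tool_pos: [0.547, 0.2081, 0.0585]
tool_rot: [3.141, 0.001, -0.184]
contact_force: [-1.5, 0.3, -0.6]
opening: 0.0235
grip_force: 60.0
```

Call:
carry_out(commands=[[[0.001,0,0],0,0],[[0,0,0],0,0]])

```text
time: 23.1
tool_pos: [0.5478, 0.2079, 0.0584]
tool_rot: [3.141, 0.001, -0.184]
contact_force: [-4.4, 0.8, -0.8]
opening: 0.0237
grip_force: 60.0
```

Call:
carry_out(commands=[[[0.001,0,0],0,0],[[0,0,0],0,0]])

```text
time: 23.35
tool_pos: [0.5485, 0.2077, 0.0583]
tool_rot: [3.141, 0.002, -0.184]
contact_force: [-5.7, 1.9, 0.6]
opening: 0.0239
grip_force: 60.0
```

Call:
carry_out(commands=[[[0.0008,0,0],0,0],[[0,0,0],0,0]])

```text
time: 23.6
tool_pos: [0.5489, 0.2076, 0.0583]
tool_rot: [3.141, 0.002, -0.184]
contact_force: [-7.1, 1.7, -0.6]
opening: 0.0236
grip_force: 60.0
```

Call:
carry_out(commands=[[[0.001,0,0],0,0],[[0,0,0],0,0]])

```text
time: 23.85
tool_pos: [0.5495, 0.2075, 0.0582]
tool_rot: [3.141, 0.003, -0.184]
contact_force: [-7.3, 1.0, 0.9]
opening: 0.0241
grip_force: 60.0
```

Call:
carry_out(commands=[[[0,0,0],0,0],[[0,0,0],0,0]])

```text
time: 24.1
tool_pos: [0.5495, 0.2075, 0.0583]
tool_rot: [3.141, 0.003, -0.184]
contact_force: [-8.9, 2.2, 0.5]
opening: 0.0238
grip_force: 60.0
```

Call:
carry_out(commands=[[[0.0005,0,0],0,0],[[0,0,0],0,0],[[0,0,0],0,0]])

```text
time: 24.48
tool_pos: [0.5498, 0.2075, 0.0582]
tool_rot: [3.141, 0.004, -0.184]
contact_force: [-8.9, 2.0, 0.5]
opening: 0.0235
grip_force: 60.0
```

Run:
```python
from h import *
F=[]
for i in range(4):
    robot.read_camera("wrist"); f=robot.observe()["contact_force"]; F.append(f[:2]@[np.cos(YW),np.sin(YW)])
print(np.round(F,1)); rackframe()
```

```text
[-10.1 -10.   -9.3  -9.3]
t 24.68 handle u -117.8 lat(left) 0.29 mm z 58.2 yaw err 0.0000 F u -9.3 lat -0.0 z 2.0 T [0.18 1.01 0.05] rot [3.1406 0.0036]
```

Call:
carry_out(commands=[[[0.0003,0,0],0,0],[[0,0,0],0,0],[[0,0,0],0,0]])

```text
time: 25.05
tool_pos: [0.5499, 0.2074, 0.0582]
tool_rot: [3.14, 0.004, -0.184]
contact_force: [-9.9, 1.3, 1.2]
opening: 0.0235
grip_force: 60.0
```

Call:
carry_out(commands=[[[-0.003,0,0],0,0],[[-0.003,0,0],0,0],[[-0.003,0,0],0,0],[[-0.003,0,0],0,0],[[0,0,0],0,0]])

```text
time: 25.68
tool_pos: [0.5401, 0.2094, 0.0587]
tool_rot: [-3.142, -0.0, -0.184]
contact_force: [-0.0, 0.4, -0.5]
opening: 0.0239
grip_force: 60.0
```

Run:
```python
from h import *
rackframe()
S=robot.read_camera("scene"); print(nosepix(S))
s=robot.observe(); c,q=np.cos(s["tool_rot"][2]),np.sin(s["tool_rot"][2])
N=s["tool_pos"]+[.21*c,.21*q,.0029]; print(N,proj(S,N))
```

```text
t 25.68 handle u -127.6 lat(left) 0.43 mm z 58.7 yaw err -0.0002 F u -0.1 lat 0.4 z -0.5 T [0.06 0.13 0.03] rot [-3.1416e+00 -5.0000e-04]
[(0.77, array([312.3, 268. ])), (0.28, array([336.3, 273.4]))]
[0.74669459 0.17085845 0.06156214] [np.float64(311.50774411963545), np.float64(267.52693268167036)]
```

The stop was pressed at about 10 N and then released. Now I'll lift the three collars.

Call:
carry_out(commands=[[[0,0,-0.003],0,0],[[0,0,-0.004],0,0],[[0,0,-0.005],0,0],[[0,0,-0.006],0,0],[[0,0,-0.006],0,0],[[0,0,-0.006],0,0],[[0,0,-0.01],0,0],[[0,0,-0.015],0,0],[[0,0,-0.015],0,0],[[0,0,-0.015],0,0],[[0,0,-0.015],0,0],[[0,0,-0.01],0,0],[[0,0,0],0,0],[[0,0,0],0,0]])

```text
time: 27.52
tool_pos: [0.5397, 0.2093, 0.168]
tool_rot: [3.141, 0.001, -0.184]
contact_force: [0.7, -0.5, -3.9]
opening: 0.0235
grip_force: 60.0
```

Run:
```python
from h import *
rackframe()
S=robot.read_camera("scene"); print(nosepix(S)); save(S,"s3.png",(270,190,400,300),5)
s=robot.observe(); c,q=np.cos(s["tool_rot"][2]),np.sin(s["tool_rot"][2])
N=s["tool_pos"]+[.21*c,.21*q,.0029]; print(N,proj(S,N),proj(S,N-[0,0,.01]))
p,s=wrist(); np.save("w8.npy",p["pixels"])
```

```text
t 27.52 handle u -128.1 lat(left) 0.27 mm z 168.0 yaw err -0.0002 F u 0.7 lat -0.4 z -3.9 T [ 0.02  0.26 -0.01] rot [3.141e+00 1.000e-03]
[(0.79, array([314. , 239.6])), (0.66, array([262.3, 195.2]))]
[0.74608952 0.17082323 0.1707506 ] [np.float64(312.27497581193825), np.float64(238.02969709451054)] [np.float64(312.21781417770416), np.float64(240.9155979102306)]
```

View pics/s3.png

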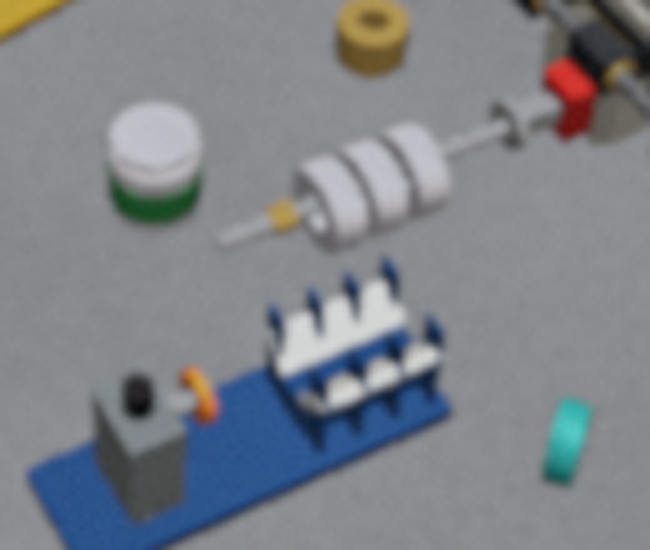

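All three collars hang on the skewer behind the bead and the rack is empty. I'll carry it back gently.

Call:
carry_out(commands=[[[0,0,0],-0.02,0],[[0,0,0],-0.035,0],[[0,0,0],-0.045,0],[[0,0,0],-0.045,0],[[0,0,0],-0.045,0],[[0,0,0],-0.028,0],[[0,0,0],-0.015,0]])

```text
time: 28.55
tool_pos: [0.54, 0.2094, 0.1686]
tool_rot: [3.141, 0.0, 0.05]
contact_force: [-0.3, -0.7, -2.9]
opening: 0.0238
grip_force: 60.0
```

Call:
carry_out(commands=[[[-0.0015,0.007,0],0,0],[[-0.0029,0.014,0],0,0],[[-0.0044,0.021,0],0,0],[[-0.0059,0.028,0],0,0],[[-0.0059,0.028,0],0,0],[[-0.0059,0.028,0],0,0],[[-0.0059,0.028,0],0,0],[[-0.0059,0.028,0],0,0],[[-0.0059,0.028,0],0,0],[[-0.0059,0.028,0],0,0],[[-0.0059,0.028,0],0,0],[[-0.0059,0.028,0],0,0],[[-0.0059,0.028,0],0,0],[[-0.0059,0.028,0],0,0],[[-0.0044,0.021,0],0,0],[[-0.0029,0.014,0],0,0],[[-0.0015,0.007,0],0,0],[[0,0,0],0,0],[[0,0,0],0,0]])

```text
time: 30.92
tool_pos: [0.4767, -0.1856, 0.1686]
tool_rot: [-3.141, 0.0, 0.049]
contact_force: [-0.3, -0.6, -2.4]
opening: 0.0238
grip_force: 60.0
```

Run:
```python
from h import *
s=robot.observe(); print(s["tool_pos"],s["tool_rot"],s["contact_force"])
yaw=.049;d=np.array([.4768,-.1864])-s["tool_pos"][:2]; print("need tool dx,dy",d@[np.cos(yaw),np.sin(yaw)],d@[np.sin(yaw),-np.cos(yaw)],"turn",s["tool_rot"][2]-yaw)
S=robot.read_camera("scene"); print(nosepix(S)); T=robot.read_camera("top"); print(nosepix(T))
c,q=np.cos(s["tool_rot"][2]),np.sin(s["tool_rot"][2])
N=s["tool_pos"]+[.21*c,.21*q,.0029]; print(N,proj(S,N),proj(S,N-[0,0,.01]),proj(T,N))
def up(p,box,s): return cv2.resize(p["pixels"][box[1]:box[3],box[0]:box[2]],None,fx=s,fy=s,interpolation=cv2.INTER_CUBIC)
o=np.hstack([up(S,(230,90,330,210),4),up(T,(340,160,440,280),4)]);cv2.imwrite("pics/st.png",o[...,::-1])
```

```text
[ 0.4767463  -0.18558859  0.16860813] [-3.14144540e+00  9.38741189e-05  4.94705120e-02] [-0.31501418 -0.57542076 -2.38608034]
need tool dx,dy 1.3895358900904262e-05 0.0008130707231539359 turn 0.00047051202459862107
[(0.77, array([250.1, 151.9]))]
[(0.68, array([263.5, 195.8])), (0.55, array([382.8, 177.3]))]
[ 0.68648938 -0.17520402  0.17150813] [np.float64(250.1535469586733), np.float64(152.1262796300138)] [np.float64(250.48024327573984), np.float64(154.9912701026564)] [np.float64(384.56928505378085), np.float64(178.4094597860727)]
```

View pics/st.png

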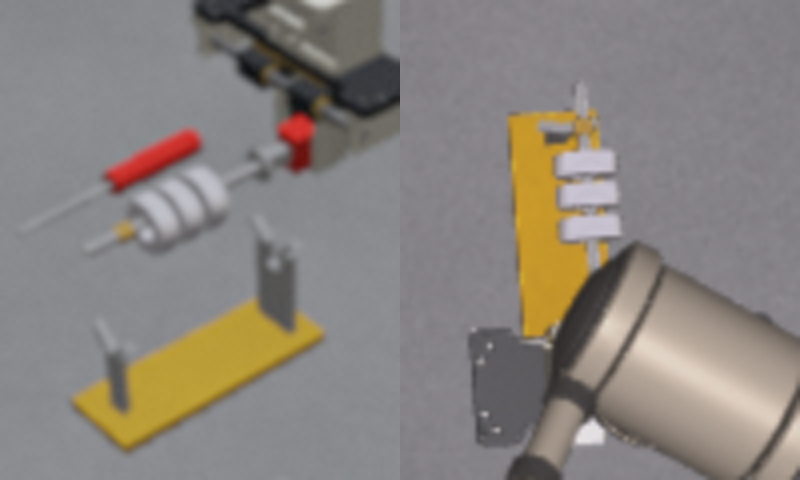

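The loaded skewer is over the stand, with the three collars behind the bead and no droop. I'll lower it.

Call:
carry_out(commands=[[[0,0.0008,0.005],0,0],[[0,0,0.012],0,0],[[0,0,0.015],0,0],[[0,0,0.015],0,0],[[0,0,0.012],0,0],[[0,0,0.008],0,0],[[0,0,0.006],0,0],[[0,0,0.005],0,0],[[0,0,0],0,0]])

```text
time: 32.25
tool_pos: [0.4767, -0.1869, 0.0904]
tool_rot: [-3.142, 0.0, 0.049]
contact_force: [-0.9, 0.4, -2.9]
opening: 0.0238
grip_force: 60.0
```

Call:
carry_out(commands=[[[0,0,0.004],0,0],[[0,0,0.004],0,0],[[0,0,0.003],0,0],[[0,0,0.003],0,0],[[0,0,0],0,0]])

```text
time: 32.88
tool_pos: [0.4766, -0.1869, 0.0764]
tool_rot: [-3.141, 0.0, 0.049]
contact_force: [0.9, 0.8, -2.6]
opening: 0.0237
grip_force: 60.0
```

Call:
carry_out(commands=[[[0,0,0.002],0,0],[[0,0,0.001],0,0],[[0,0,0],0,0]])

```text
time: 33.25
tool_pos: [0.4767, -0.1869, 0.0735]
tool_rot: [3.142, 0.0, 0.049]
contact_force: [0.5, 0.4, -2.8]
opening: 0.0234
grip_force: 60.0
```

Call:
carry_out(commands=[[[0,0,0.001],0,0],[[0,0,0],0,0]])

```text
time: 33.5
tool_pos: [0.4768, -0.187, 0.0727]
tool_rot: [3.141, -0.0, 0.049]
contact_force: [-0.3, -0.4, -1.9]
opening: 0.0235
grip_force: 60.0
```

Run:
```python
from h import *
s=robot.observe(); print(s["tool_pos"],s["contact_force"],s["torque"])
```

```text
[ 0.47684885 -0.18695217  0.07265306] [-0.34371787 -0.4471258  -1.91423808] [0.01153844 0.21302325 0.01720057]
```

Call:
carry_out(commands=[[[0,0,0.0006],0,0],[[0,0,0],0,0]])

```text
time: 33.75
tool_pos: [0.4769, -0.187, 0.0722]
tool_rot: [3.141, -0.0, 0.049]
contact_force: [-1.0, 0.6, -1.5]
opening: 0.0235
grip_force: 60.0
```

Call:
carry_out(commands=[[[0,0,0.0006],0,0],[[0,0,0],0,0]])

```text
time: 34.0
tool_pos: [0.4769, -0.187, 0.0721]
tool_rot: [3.141, -0.001, 0.049]
contact_force: [-1.4, 1.7, 5.0]
opening: 0.0233
grip_force: 60.0
```

It's seated, with 5 N of support. I'll release and back off straight up.

Call:
carry_out(commands=[[[0,0,-0.0004],0,0.3],[[0,0,0],0,0.45],[[0,0,0],0,0.6],[[0,0,0],0,0.6],[[0,0,-0.01],0,0.6],[[0,0,-0.02],0,0.6],[[0,0,-0.03],0,0.6],[[0,0,-0.04],0,0.6],[[-0.02,0,-0.04],0,0.6],[[-0.02,0,-0.02],0,0.6],[[0,0,0],0,0.6],[[0,0,0],0,0.6]])

```text
time: 35.5
tool_pos: [0.437, -0.1888, 0.2315]
tool_rot: [-3.141, 0.0, 0.049]
contact_force: [0.0, 0.2, -0.5]
opening: 0.055
grip_force: 0.0
```

Run:
```python
from h import *
s=robot.observe(); print(s["time"],s["tool_pos"],s["contact_force"],s["opening"])
S=robot.read_camera("scene"); p,_=wrist()
def up(p,box,s): return cv2.resize(p["pixels"][box[1]:box[3],box[0]:box[2]],None,fx=s,fy=s,interpolation=cv2.INTER_CUBIC)
o=np.hstack([up(S,(230,120,330,210),4),up(p,(220,0,420,180),2)]);cv2.imwrite("pics/end.png",o[...,::-1])
for n,z in dict(skewer=.075,nose=.075).items():
    for d in robot.tip_of(p,n)[:1]+robot.tip_of(S,n)[:0]: print(n,d["p"],d["at"],at_z(p,d["at"],z))
for d in robot.tip_of(S,"nose")[:2]: print(d["p"],d["at"],at_z(S,d["at"],.075))
```

```text
35.5 [ 0.43697447 -0.18878189  0.23145084] [ 0.04383745  0.19251072 -0.54001962] 0.054986835030389
skewer 0.74 [321.5, 157.5] [ 0.47712604 -0.18903624  0.075     ]
0.78 [253.0, 178.6] [ 0.68729204 -0.17477194  0.075     ]
```

View pics/end.png

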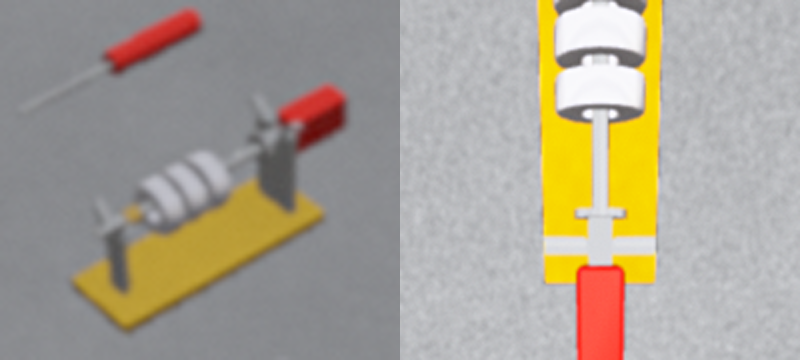

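The loaded skewer is seated in both forks, with the three collars on it at (185,190) and the gripper clear above. I'm handing in.

```bash
python3 -c "
from cell import robot
print(robot.hand_in())"
```

```text
the job is handed in; nothing more can be done
None
```

The job is done and handed in at about 35.6 s of the 69 s allowed: all three collars were threaded, the stop was pressed at about 10 N, and the loaded skewer is back in both forks with the gripper clear; hand-in returned no verdict.

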